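# Close up and chock a row of lens canisters

## Robot

A 6-joint arm with a two-finger parallel gripper is mounted at the origin on a cart in front of the work surface, level with it; the furniture and walls round the work are solid. World frame = base frame: x ahead of the robot, y to its left, z up, the work surface at z = 0. Lengths are in mm, angles in degrees, forces in N, time in s.
With the tool pointing down it reaches from about 250 to 725 mm from the base axis. Payload 9.7 kg.
Tool frame: the origin (TCP) lies on the front face of the gripper's body, between the roots of the fingers; the fingertips stand 73 mm ahead of it and the grasp point (between the pads) lies 54 mm ahead of it; z points along the fingers, y is the line along which they close (so a half turn about z gives the same grasp; the last joint's range is limited). The gripper opens to 85 mm and grips with 20 to 120 N. Pads are 22 mm wide; open, the fingers measure 114 mm over their backs; the gripper's body (76 mm by 85 mm) begins 54 mm behind the grasp point. The pads swing forward as they close: fully open they stand 13 mm farther back than shut.
Start: joints at [-70.989, 4.979, 10.078, 95.1, 0, 90], TCP at [179.157, -520, 303.884] pointing down, gripper open.
Joint ranges: [-179.16, 179.16], [-48.56, 103.87], [-65.8, 70.77], [-126.05, 130.52], [-82.76, 87.17], [-180, 180]. Speed limits (degrees/s): [127.2, 127.2, 147.25, 180, 180, 180].

## Interface

Orientations are given as [roll, pitch, yaw] about the fixed x, y, z axes, in that order (R = Rz(yaw) Ry(pitch) Rx(roll)).
In Python, from cell import sensors, imaging, r gives the robot as it stands.
- The arm moves only by the tool carry_out, never from a script. Its argument "motion" is a list of rows, each a list of 3 entries, a list of its own where there are three numbers: the shift along the tool's x, y, z normalised to -1 to 1, where 1 is 25 cm, then the turn, a rotation vector about the tool's x, y, z normalised to -1 to 1, where 1 is 180 degrees, then the gripper command: -1 is shut, 1 is fully open, values between are in proportion. A call has 1 to 12 rows; each row shifts and turns the commanded pose from where the row before left it, along the tool's axes as they then stand; what a row does not reach is not made up. A row lasts 1/8 s, in which the tool goes at most 62.5 mm and 10.7 degrees, less where a joint would pass 70% of its speed; a pose out of reach is approached as far as the arm can. A call with a number of a shift or a turn outside -1 to 1 is refused whole. A call with a gripper value outside its range is refused whole. The fingers move at their own pace and stop on an object; "squeeze" is the grip in N (left out, the last holds). Time passes only in rows, so rows that do not move let the fingers close. It gives the time, the measured TCP pose, the force, the opening and the grip force at its end, in the units of the state.
- sensors.observe(): the state, without advancing time (a new reading comes with each control period).
- imaging.read_camera(name): name is "scene" or "top" or "wrist"; returns a dict with "color" (480x640x3 uint8, red, green, blue), "intrinsics" (3x3 intrinsics, pixels), "pose" (4x4, takes a point from camera to world coordinates). Camera axes: x right, y up, looking along -z (the intrinsics and any distortion apply to the point x, -y, -z); pixel columns grow to the right and rows downward; lengths in mm; the calibration is good to about 2 mm. A picture is of the moment at which its call begins. There is no depth.
- r.close_job(): hands the job in; it is judged then, once.
The state is a dict: "t": time; "q": joint angles; "dq": joint speeds; "tau": joint torques, N m; "tcp_pos": TCP position; "ee_rot": TCP orientation; "wrist_force": force on the tool from outside, world axes, zero at the start; "moment": the same for the moment, N m; "finger_gap": finger opening in mm; "finger_force": force on a finger pad.
Only numpy, scipy, OpenCV 4.12 (cv2) and the standard library are available. Lean on these libraries where they do the work, as an engineer would, in place of code of your own. Each camera call takes 0.05 s, during which the arm holds its last target. There are 200 camera calls.

## Task

Lay the loose black lens canister on its side on the aluminium staging plate as the third in the row, at the open end, and close the row up so that all three lie side by side down on the plate, touching one another and the end stop. Then set the wedge chock flat on the plate with its ramp gently snug against the third canister, about midway along the canister's length, so that the row cannot roll apart. Let go of everything, and leave the eyepiece, the objective and the white canister where they stand.

Things in the scene. Friction and masses are not known exactly. Their poses are not given: they have to be found in the camera images.
- staging_plate: Fixed aluminium plate on the bench, 190 mm long (its x), 86 mm wide (y), 6 mm thick; origin at centre of underside, z up. An end stop across the full width rises 22 mm above the plate at its +x end, inner face at x = +80 mm. The open -x end faces roughly towards the robot. The row's canisters lie across the plate, axes along its y, centred on y = 0.
- canister_a_mid (a point): Centre of the first canister of the row, the one nearest the end stop: a black, closed, smooth cylinder 36.8 mm in diameter and 62 mm long, 60 g or so, lying on its side on the plate up to 7 mm clear of the stop, free to roll. Its z axis is the cylinder's axis.
- canister_b_mid (a point): Centre of the second canister of the row, alike, lying on its side on the plate next to the first with a gap of up to 20 mm, free to roll. z: cylinder's axis. Squeezed hard (10 N or more) between stop and chock, the outer canisters ride up off the plate and stay jammed: a light touch is enough.
- canister_c_mid (a point): Centre of the loose third canister, alike (36.8 mm diameter, 62 mm long), lying on its side on the bench away from the plate, its axis pointing within 0.3 rad of the world's x, free to roll. A tall fixed microscope stands to its right (y below -0.03 m): come round it. The canister can be gripped by its two flat ends or across its diameter. z: cylinder's axis.
- chock: Wedge chock, 150 g, 52 x 40 mm, flat on the bench, toe away from the robot; origin mid-underside, z up. Black 60 degree rubber ramp: toe at x = +25 mm (2 mm high), up to z = 24 mm at x = +12. Grey grip block x = -26 to -8 mm, 40 mm wide (y), 28 mm high. With the ramp touching a canister on the same surface, the canister's centre is at x = +36.6 mm in the chock's frame.
- eyepiece: Bystander: spare black eyepiece standing on the bench, 39 mm diameter, 63 mm high, origin at its underside.
- white_canister: Bystander: short white canister standing upright, 41 mm diameter, 50 mm high, origin at its underside.
- objective: Bystander: spare pale microscope objective with a tapered nose, standing upright, 28 mm diameter, 44 mm high, origin at its underside.
Things that resemble listed ones, but are neither listed nor needed, are in the scene too. Leave any purple, red or yellow look-alike of the chock alone.

How it is judged (in metres and radians):
At the end, for the whole second after the job is handed in: Three black canisters at rest on their sides down on the plate (2.6 mm), across it (7 deg), loose one outermost; first within 3.5 mm of the stop, gaps at most 4 mm. Chock flat on the plate, along it within 8 deg, ramp within 3 mm of the third canister and 15 mm of mid-length (x of canister_a_mid in the frame of staging_plate above 0.0581 m and distance between canister_a_mid and canister_b_mid below 0.0408 m and distance between canister_b_mid and canister_c_mid below 0.0408 m and z of each of canister_a_mid, canister_b_mid, canister_c_mid in the frame of staging_plate below 0.027 m and z of canister_c_mid in the frame of staging_plate above 0.022 m and x of canister_c_mid in the frame of staging_plate below 0 m and angle between the z axis of each of canister_a_mid, canister_b_mid, canister_c_mid and the y axis of staging_plate, either way round below 0.12 rad and x of canister_c_mid in the frame of chock between 0.03 and 0.0396 m and y of canister_c_mid in the frame of chock between -0.015 and 0.015 m and angle between the x axis of chock and the x axis of staging_plate, either way round below 0.15 rad and angle between chock's own z axis and vertical below 0.05 rad and z of chock in the frame of staging_plate between 0.004 and 0.008 m and linear speed of each of canister_a, canister_b, canister_c, chock below 0.01 m/s); the robot touches nothing.
It fails at once if a bystander (eyepiece, objective, white canister) is moved more than 15 mm or knocked over (distance of any of eyepiece, white_canister, objective from where it was at the start of the episode above 0.015 m or angle between any of eyepiece, white_canister, objective's own z axis and vertical above 0.5 rad).
It fails at once if a canister or the chock falls off the bench (height (world z) of any of canister_a_mid, canister_b_mid, canister_c_mid, chock below -0.05 m).
It also fails if it takes over 72 s, if anything falls off the work surface, if the arm or the gripper's body presses on something with over 40 N, if the wrist force passes 120 N, or if a joint passes its speed limit or range.

## Working session

There is one attempt and no reset: what is moved stays moved. The work goes in short steps, Python scripts to look and compute and a tool call to move; the robot and the scene stay as the last step left them, time stands still between calls to the robot, and variables do not carry over. Pictures are saved under pics/ and viewed, at most 10 in all, crops included, and the job is handed in when it is done.

Besides the shell and the picture viewer there is one more tool, called after "Emit:" as name(argument=value, ...) on one line, values as JSON. carry_out: Moves the arm, as the interface text tells. Its arguments: {"type":"object","properties":{"motion":{"type":"array"},"squeeze":{"type":"number"}},"required":["motion"]}

```bash
ls; mkdir -p pics; cat > h.py <<'E'
import numpy as np, cv2
from cell import sensors, imaging, r
def shot(n, save=None):
    d=imaging.read_camera(n)
    if save:
        cv2.imwrite('pics/'+save, cv2.cvtColor(d['color'],cv2.COLOR_RGB2BGR))
        np.savez('pics/'+save[:-4]+'.npz',**{k:np.array(d[k]) for k in('color','intrinsics','pose')})
    return d
def ray(d,u,v):
    K=np.array(d['intrinsics']);P=np.array(d['pose'])
    c=np.array([(u-K[0,2])/K[0,0],-(v-K[1,2])/K[1,1],-1.])
    return P[:3,3],P[:3,:3]@c
def onz(d,u,v,z):
    o,c=ray(d,u,v); return o+c*(z-o[2])/c[2]
def proj(d,p):
    K=np.array(d['intrinsics']);P=np.array(d['pose'])
    c=P[:3,:3].T@(np.array(p)-P[:3,3]); return K[0,0]*c[0]/-c[2]+K[0,2], K[1,1]*-c[1]/-c[2]+K[1,2]
def tri(d1,a,d2,b):
    o1,c1=ray(d1,*a);o2,c2=ray(d2,*b)
    s=np.linalg.lstsq(np.c_[c1,-c2],o2-o1,rcond=None)[0]
    p,q=o1+s[0]*c1,o2+s[1]*c2
    return (p+q)/2,np.linalg.norm(p-q)
E
python3 - <<'E'
from h import *
np.set_printoptions(precision=1,suppress=True)
for n in('scene','top'):
    d=shot(n,n+'0.png'); print(n,d['pose'],d['intrinsics'])
print(d.keys());print(sensors.observe())
E
```

```text
pics
scene [[ -0.8   0.4  -0.5  95.1]
 [ -0.6  -0.5   0.6 706.8]
 [  0.    0.8   0.6 592.1]
 [  0.    0.    0.    1. ]] [[455.1   0.  326.4]
 [  0.  455.1 239.6]
 [  0.    0.    1. ]]
top [[  0.    1.   -0.2 366.3]
 [ -1.    0.    0.  166.3]
 [  0.    0.1   1.  957.5]
 [  0.    0.    0.    1. ]] [[442.3   0.  321.2]
 [  0.  442.3 236. ]
 [  0.    0.    1. ]]
dict_keys(['color', 'intrinsics', 'pose'])
{'t': 0.1, 'q': array([-71. ,   5. ,  10. ,  95.1,  -0. ,  90. ]), 'dq': array([-0. , -0. ,  0. ,  0.1, -0. , -0. ]), 'tau': array([  0. , -52.2,  46.6,   0. ,   0. ,   0. ]), 'tcp_pos': array([ 179.1, -519.9,  303.3]), 'ee_rot': array([-179.9,    0. ,   19. ]), 'wrist_force': array([0.4, 0.5, 0.3]), 'moment': array([-0.,  0.,  0.]), 'finger_force': 0.0, 'finger_gap': 85.3789889395675}
```

View pics/scene0.png

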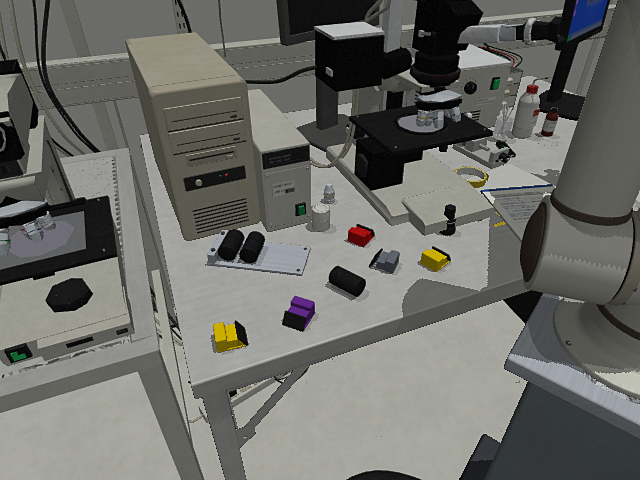

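View pics/top0.png

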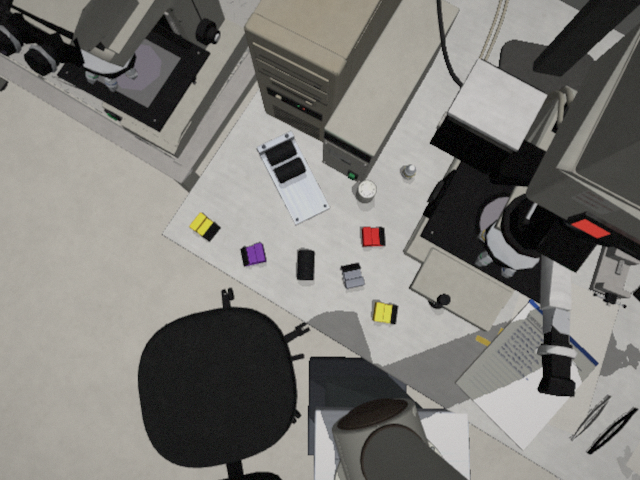

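Top view: the grey-block chock with a black ramp is at (352,275). Its look-alikes are red (373,237), purple (254,254), yellow (205,226) and yellow (385,313). Only the grey one fits the description. The loose canister is at (306,265) and the plate at (293,178), with its stop at the upper end, (277,140). The scene view shows the same things: chock (385,261), canister (347,281).

```bash
python3 - <<'E'
from h import *
np.set_printoptions(precision=1,suppress=True)
t=dict(np.load('pics/top0.npz'));s=dict(np.load('pics/scene0.npz'))
def blobs(d,m,box):
    mm=np.zeros(m.shape,np.uint8);x0,y0,x1,y1=box;mm[y0:y1,x0:x1]=m[y0:y1,x0:x1]
    n,l,st,c=cv2.connectedComponentsWithStats(mm)
    for i in range(1,n):
        if st[i,4]>40:
            k=cv2.findContours((l==i).astype(np.uint8),0,2)[0][0]
            print(st[i],c[i],'rect',cv2.minAreaRect(k))
for n,d,box in(('top',t,(190,130,400,330)),('scene',s,(200,220,460,360))):
    print(n); blobs(d,(d['color'].max(2)<60).astype(np.uint8),box)
    # bluish grey block
c=t['color'].astype(int);
for z,p in((18,(306,265)),(24,(289,170)),(24,(282,152)),(28,(352,276)),(50,(367,187)),(44,(408,168)),(63,(443,300)),(6,(280,138)),(6,(312,216))): print(p,onz(t,*p,z))
print('chk tri C',tri(t,(306,265),s,(347,281)))
img=np.hstack([cv2.resize(t['color'][125:330,190:395],(600,600),interpolation=2)])
cv2.imwrite('pics/crop0.png',img[:,:,::-1])
E
```

```text
top
[301 130  19  10  94] [312.5 132.8] rect ((311.20001220703125, 131.10000610351562), (19.230182647705078, 8.049844741821289), 26.56505012512207)
[323 131  49  32 381] [346.6 146.7] rect ((346.4403381347656, 146.60659790039062), (54.40947723388672, 7.259249210357666), 29.24882698059082)
[265 140  31  26 468] [280.4 152.3] rect ((280.5000305175781, 152.5), (16.546903610229492, 28.174455642700195), 63.43495178222656)
[274 158  31  25 445] [289.6 169.9] rect ((289.70001220703125, 169.90000915527344), (15.652474403381348, 28.174455642700195), 63.43495178222656)
[347 170  12  10  53] [352.4 174.7] rect ((352.1000061035156, 174.80001831054688), (11.627553939819336, 7.602630138397217), 26.56505012512207)
[203 223  17  18 144] [211.2 231.5] rect ((211.21156311035156, 231.4423065185547), (8.068933486938477, 17.62886619567871), 37.87498474121094)
[379 227   6  18  82] [381.4 235.6] rect ((381.3345031738281, 235.51380920410156), (17.35650634765625, 4.567501544952393), 85.2363510131836)
[241 247   8  19  91] [244.3 255.9] rect ((244.28846740722656, 255.94227600097656), (18.042682647705078, 4.9
[... 1838 characters left out ...]
, (37.11872863769531, 19.677398681640625), 26.56505012512207)
[282 311  25  21 335] [293.9 320.6] rect ((293.79998779296875, 320.6000061035156), (23.400856018066406, 14.546477317810059), 18.434946060180664)
[235 321  13  25 177] [240.8 333. ] rect ((240.7353057861328, 332.9411926269531), (25.951313018798828, 9.216353416442871), 75.96376037597656)
(306, 265) [445.8 184.5  18. ]
(289, 170) [652.  226.1  24. ]
(282, 152) [692.5 242.6  24. ]
(352, 276) [423.6  87.2  28. ]
(367, 187) [610.6  58.7  50. ]
(408, 168) [656.1 -30.1  44. ]
(443, 300) [376.7 -93.3  63. ]
(280, 138) [731.5 249.6   6. ]
(312, 216) [554.5 174.    6. ]
chk tri C (array([446.4, 184.8,  15.5]), np.float64(0.9803991974615026))
```

View pics/crop0.png

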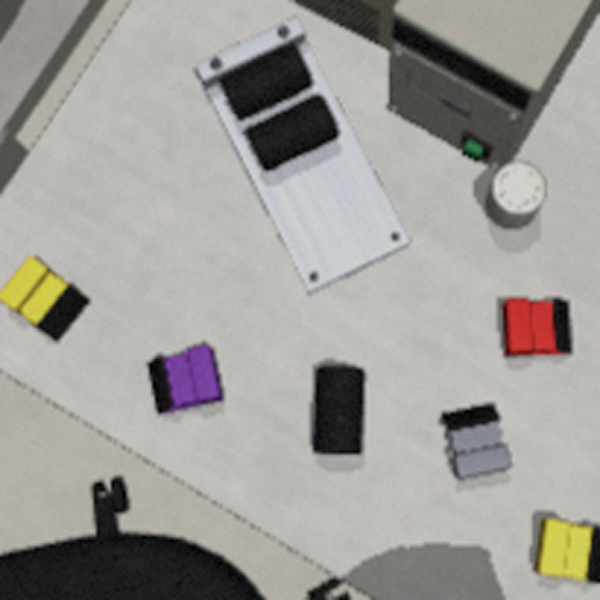

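Crop: the grey chock's block is at crop (478,450) and its black ramp at (470,415), pointing away from the robot. The loose black canister is at (338,409), axis roughly along world x. The stop is at the upper-left end of the plate. These are the targets. Next I check the microscope clearance.

```bash
python3 - <<'E'
from h import *
np.set_printoptions(precision=1,suppress=True)
t=dict(np.load('pics/top0.npz'));s=dict(np.load('pics/scene0.npz'))
for a,b in(((557,385),(560,25)),((557,350),(535,30)),((490,310),(412,215))): print(tri(t,a,s,b))
for z in (250,350,450): print(onz(t,557,390,z))
print('stage front',onz(t,490,328,30),onz(t,412,262,30),'tower',onz(t,325,165,0),onz(t,362,181,0))
# C axis ends, plate corners from crop px
f=lambda u,v,z:onz(t,190+u*205/600,125+v*205/600,z)
for p in((195,70),(298,20),(410,240),(310,292)):print('corner',f(*p,6))
print('chock',f(471,412,15),f(483,468,28),f(450,478,28),f(510,468,28))
E
```

```text
(array([ 274.5, -119.4,  427.7]), np.float64(5.060909258266715))
(array([ 312.5, -129.7,  413.4]), np.float64(5.820984790569749))
(array([ 418.4, -167.3,   -1.7]), np.float64(147.72647729479823))
[ 239.5 -213.2  250. ]
[ 257.5 -159.6  350. ]
[ 275.4 -106.   450. ]
stage front [ 321.5 -199.2   30. ] [455.3 -39.1  30. ] tower [672.8 147.3   0. ] [637.6  64.    0. ]
corner [704.7 301.    6. ]
corner [746.7 223.5   6. ]
corner [575.4 134.7   6. ]
corner [534.3 208.7   6. ]
chock [446.2  88.6  15. ] [405.2  80.8  28. ] [397.6 104.3  28. ] [405.5  61.4  28. ]
```

Emit:
carry_out(motion=[[[0, -0.114, 0.03], [0, 0, 0], 1], [[0, -0.114, 0.05], [0, 0, 0], 1], [[0, -0.114, 0.06], [0, 0, 0], 1], [[0, -0.114, 0.06], [0, 0, 0], 1], [[0, -0.114, 0.07], [0, 0, 0], 1], [[0, -0.114, 0.07], [0, 0, 0], 1], [[0, -0.114, 0.07], [0, 0, 0], 1], [[0, -0.114, 0.07], [0, 0, 0], 1], [[0, -0.114, 0.07], [0, 0, 0], 1], [[0, -0.114, 0.07], [0, 0, 0], 1], [[0, 0, 0], [0, 0, 0], 1]])

```text
t: 1.48
tcp_pos: [85.9, -249.2, 147.8]
ee_rot: [-179.9, -0.0, 19.0]
wrist_force: [-0.1, -0.4, 0.2]
finger_gap: 85.7
finger_force: 0.0
```

Emit:
carry_out(motion=[[[0.147, -0.0103, 0], [0, 0, -0.0444], 1], [[0.147, -0.0103, 0], [0, 0, -0.0444], 1], [[0.147, -0.0103, 0], [0, 0, -0.0444], 1], [[0.147, -0.0103, 0], [0, 0, -0.0444], 1], [[0.147, -0.0103, 0], [0, 0, -0.0444], 1], [[0.147, -0.0103, 0], [0, 0, -0.0444], 1], [[0.147, -0.0103, 0], [0, 0, -0.0444], 1], [[0.147, -0.0103, 0], [0, 0, -0.0444], 1], [[0.147, -0.0103, 0], [0, 0, -0.0444], 1], [[0.147, -0.0103, 0], [0, 0, -0.0444], 1], [[0.147, -0.0103, 0], [0, 0, -0.0444], 1], [[0, 0, 0], [0, 0, 0], 1]])

```text
t: 2.98
tcp_pos: [253.2, 78.3, 149.4]
ee_rot: [180.0, -0.0, 107.3]
wrist_force: [0.3, -0.5, 0.7]
finger_gap: 85.3
finger_force: 0.0
```

```bash
python3 - <<'E'
from h import *
np.set_printoptions(precision=1,suppress=True)
o=sensors.observe();print(o['q'],o['tcp_pos'],o['ee_rot'])
d=shot('wrist');P=d['pose'];print(P,d['intrinsics'])
E
```

```text
[ 17.2 -37.4 -40.   87.3   0.   89.9] [253.2  78.3 149.4] [180.   -0.  107.3]
[[  1.   -0.3  -0.1 229.2]
 [  0.3   0.9   0.3 158.3]
 [  0.   -0.3   0.9 219.4]
 [  0.    0.    0.    1. ]] [[351.7   0.  323.6]
 [  0.  351.7 240.6]
 [  0.    0.    1. ]]
```

Emit:
carry_out(motion=[[[0, 0.119, -0.1], [0, 0, 0], 1], [[0, 0.119, -0.1], [0, 0, 0], 1], [[0, 0.119, -0.08], [0, 0, 0], 1], [[0, 0.119, -0.08], [0, 0, 0], 1], [[0, 0.119, -0.06], [0, 0, 0], 1], [[0, 0.119, -0.06], [0, 0, 0], 1], [[0, 0.119, -0.06], [0, 0, 0], 1], [[0, 0.119, -0.06], [0, 0, 0], 1], [[0, 0, 0], [0, 0, 0.05], 1], [[0, 0, 0], [0, 0, 0.046], 1], [[0, 0, 0], [0, 0, 0], 1]])

```text
t: 4.4
tcp_pos: [481.7, 144.2, 298.6]
ee_rot: [-180.0, 0.0, 89.5]
wrist_force: [-0.3, 0.5, -0.9]
finger_gap: 85.2
finger_force: 0.0
```

```bash
python3 - <<'E'
from h import *
np.set_printoptions(precision=1,suppress=True)
o=sensors.observe();print(o['q'],o['tcp_pos'],o['ee_rot'])
d=shot('wrist','w1.png')
E
```

```text
[ 16.7  -1.6   2.8  94.4  -0.  107.2] [481.7 144.2 298.6] [-180.     0.    89.5]
```

View pics/w1.png

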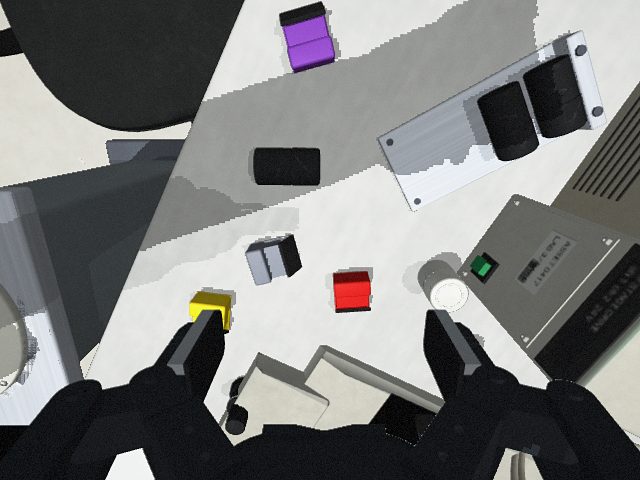

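The wrist view shows the loose canister at (287,166) and the grey chock at (273,259), ramp to the right. The plate corners are at (377,138) and (413,211), and the stop at (590,80). Canister B is at (508,120) and A at (556,96). Red, purple and yellow are the decoys.

```bash
python3 - <<'E'
from h import *
np.set_printoptions(precision=1,suppress=True)
w=dict(np.load('pics/w1.npz'));t=dict(np.load('pics/top0.npz'));s=dict(np.load('pics/scene0.npz'))
m=(w['color'].max(2)<48).astype(np.uint8)
n,l,st,c=cv2.connectedComponentsWithStats(m)
R={}
for i in range(1,n):
    x,y,ww,hh,a=st[i]
    if a>400 and y+hh<300 and x>220 and y>20:
        k=cv2.findContours((l==i).astype(np.uint8),0,2)[0][0]; r_=cv2.minAreaRect(k);print(st[i],r_)
        b=cv2.boxPoints(r_); R[i]=b
        z=18.4 if x<400 else 24.4
        cc=onz(w,*r_[0],z); e=[onz(w,*q,z) for q in b]
        L=max(((np.linalg.norm(e[j]-e[j-1]),j) for j in range(4)))
        v=e[L[1]]-e[L[1]-1]; print(' ctr',cc,'len',L[0],'ang',np.degrees(np.arctan2(v[1],v[0])), 'oth',np.linalg.norm(e[L[1]]-e[L[1]-2]))
print('C',tri(w,(287,166.5),t,(305.2,264.7)),tri(w,(287,166.5),s,(346.7,280.8)))
print('B',tri(w,(508,120),t,(289.6,169.9)),tri(w,(508,120),s,(251.8,247.1)))
print('A',tri(w,(556,96),t,(280.4,152.3)),tri(w,(556,96),s,(230.4,244.9)))
f=lambda u,v:(190+u*205/600,125+v*205/600)
print('corners',tri(w,(377,138),t,f(310,292)),tri(w,(413,211),t,f(410,240)))
for p in((377,138),(413,211)): print(onz(w,*p,6))
# plate edges fit at z=6
g=cv2.cvtColor(w['color'],cv2.COLOR_RGB2GRAY)
cv2.imwrite('pics/c2.png',np.vstack([cv2.resize(w['color'][220:300,230:320],(720,640),interpolation=2)[:600]])[:,:,::-1])
cv2.imwrite('pics/c3.png',cv2.resize(w['color'][20:220,370:620],(750,600),interpolation=2)[:,:,::-1])
E
```

```text
[ 523   54   64   84 3455] ((555.1682739257812, 96.98997497558594), (76.01966857910156, 49.9892692565918), 72.55281066894531)
 ctr [693.5 246.7  24.4] len 69.95796953359287 ang 117.23191824579447 oth 88.68606042747814
[ 477   81   62   80 3139] ((507.9452209472656, 122.09022521972656), (73.27027130126953, 45.621620178222656), 71.07534790039062)
 ctr [654.  225.5  24.4] len 69.28537844840487 ang 116.40370343673239 oth 84.98884532597512
[ 254  148   66   37 2403] ((286.5, 166.0), (36.0, 65.0), 90.0)
 ctr [446.3 186.6  18.4] len 64.82986164997197 ang 179.46290821148492 oth 73.71283027819233
[277 235  25  42 572] ((290.1294860839844, 255.4583740234375), (38.421146392822266, 17.37451934814453), 72.18110656738281)
 ctr [446.1  92.6  18.4] len 43.46590644172926 ang 104.0895715713039 oth 46.10500599651748
C (array([446.5, 186.1,  17.1]), np.float64(0.27216179519371997)) (array([446.7, 186. ,  17. ]), np.float64(0.2274101491649182))
B (array([651.8, 226. ,  27.2]), np.float64(2.8952514427180596)) (array([653.5, 227. ,  23.5]), np.float64(1.468913479053118))
A (array([689. , 246.3,  32.4]), np.float64(1.7101800569896013)) (array([694.4, 247.3,  22.4]), np.float64(1.6196528943708655))
corners (array([540.6, 210.2, -28.8]), np.float64(0.4853843665785618)) (array([578.4, 134.5,  -3.5]), np.float64(1.7500407228995931))
[535.8 211.6   6. ]
[576.9 137.    6. ]
```

View pics/c2.png

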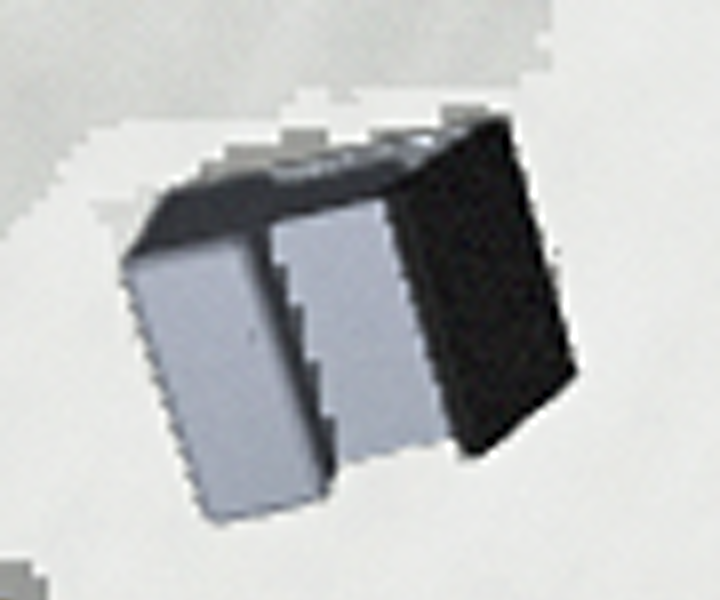

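View pics/c3.png

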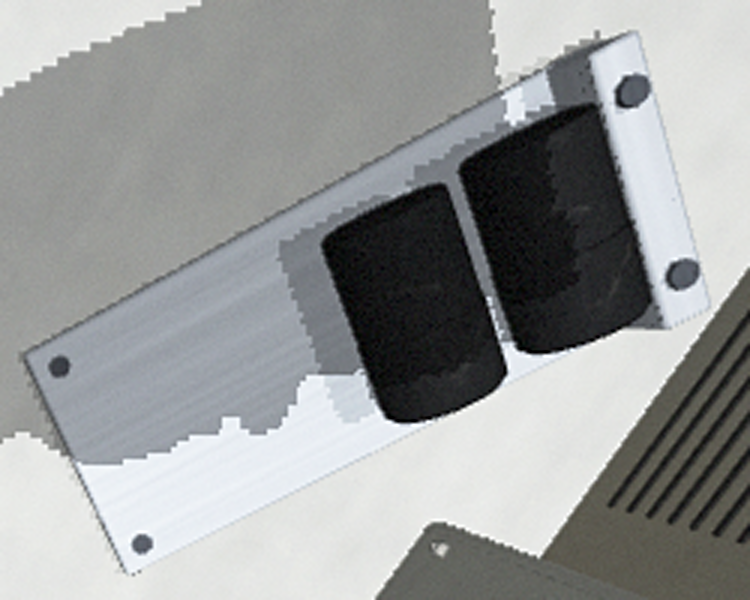

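Crop c2 (offset 230,220, scale 8): the chock's block top corners are (125,262), (240,238), (325,492) and (213,522). Its ramp toe edge runs (512,115)–(577,375). Crop c3 (offset 370,20, scale 3): the plate's near corners are (25,356) and (130,573), and its long edge runs to (545,70).

```bash
python3 - <<'E'
from h import *
np.set_printoptions(precision=1,suppress=True)
w=dict(np.load('pics/w1.npz'))
A=lambda v:np.degrees(np.arctan2(v[1],v[0]))
c=lambda u,v,z:onz(w,230+u/8,220+v/8,z)
b=[c(*p,28) for p in((125,262),(240,238),(325,492),(213,522))]
print('block ctr',np.mean(b,0),'w',np.linalg.norm(b[0]-b[3]),np.linalg.norm(b[0]-b[1]),'x ang',A(b[0]-b[3])-90,A(b[1]-b[2])-90)
t=[c(512,115,2),c(577,375,2)];print('toe mid',np.mean(t,0),np.linalg.norm(t[0]-t[1]),A(t[0]-t[1])-90)
print('ctr->toe ang',A(np.mean(t,0)-np.mean(b,0)),np.linalg.norm((np.mean(t,0)-np.mean(b,0))[:2]),'exp 42')
k=lambda u,v,z:onz(w,370+u/3,20+v/3,z)
n1,n2,f1,f2=k(25,356,6),k(130,573,6),k(545,70,6),k(668,328,6)
print('near',n1,n2,np.linalg.norm(n1-n2),A(n1-n2)-90,'long',A(f1-n1),A(f2-n2))
s=[k(*p,28) for p in((592,50),(640,32),(708,308),(660,315))]
print('stop',s,A(s[1]-s[2])-90,np.linalg.norm(s[1]-s[2]))
m=(n1+n2)/2;sm=(s[1]+s[2])/2;print('near mid',m,'far mid',sm,A(sm-m),np.linalg.norm((sm-m)[:2]),'exp 190')
E
```

```text
block ctr [413.1  83.   28. ] w 38.23402471007522 15.434026050737321 x ang 13.248714169457983 13.814366515175777
toe mid [453.4  91.6   2. ] 39.39412086474982 11.378291175260443
ctr->toe ang 12.085220678265758 41.26010830991389 exp 42
near [537.2 211.    6. ] [577.2 137.    6. ] 84.14674842373624 28.416325251808573 long 27.97054552810448 25.39443800471901
stop [array([692. , 294.3,  28. ]), array([704.6, 298.7,  28. ]), array([742.3, 224.2,  28. ]), array([728.1, 222.3,  28. ])] 26.84576417568367 83.53811899350303
near mid [557.2 174.    6. ] far mid [723.5 261.5  28. ] 27.7414011448891 187.89808377398325 exp 190
```

```bash
python3 - <<'E'
from h import *
from scipy.spatial.transform import Rotation as Ro
np.set_printoptions(precision=1,suppress=True)
w=dict(np.load('pics/w1.npz'));p=np.array([481.7,144.2,298.6]);R=Ro.from_euler('xyz',[180,0,89.5],degrees=True).as_matrix()
for u,v in((207,311),(222,311),(443,311),(427,311)):
    o,c=ray(w,u,v);o=R.T@(o-p);c=R.T@c
    for X in(11,-11): print((u,v),X,o+c*(X-o[0])/c[0])
E
```

```text
(207, 311) 11 [ 11.  -46.6  55.6]
(207, 311) -11 [-11.  -60.9  93.6]
(222, 311) 11 [ 11.  -40.5  55.6]
(222, 311) -11 [-11.  -52.9  93.6]
(443, 311) 11 [11.  48.9 55.5]
(443, 311) -11 [-11.   63.5  93.5]
(427, 311) 11 [11.  42.5 55.5]
(427, 311) -11 [-11.   55.1  93.5]
```

Emit:
carry_out(motion=[[[0.0425, -0.035, 0.05], [0, 0, 0], 1], [[0.0425, -0.035, 0.1], [0, 0, 0], 1], [[0.0425, -0.035, 0.14], [0, 0, 0], 1], [[0.0425, -0.036, 0.14], [0, 0, 0], 1], [[0, 0, 0.14], [0, 0, 0], 1], [[0, 0, 0.12], [0, 0, 0], 1], [[0, 0, 0.08], [0, 0, 0], 1], [[0, 0, 0], [0, 0, 0], 1]])

```text
t: 5.45
tcp_pos: [445.2, 187.5, 105.1]
ee_rot: [-179.9, 0.1, 89.7]
wrist_force: [-0.1, 0.9, -0.1]
finger_gap: 85.4
finger_force: 0.0
```

Emit:
carry_out(motion=[[[-0.004, 0.005, 0.07], [0, 0, 0], 1], [[0, 0, 0.07], [0, 0, 0], 1], [[0, 0, 0], [0, 0, 0], 1], [[0, 0, 0], [0, 0, 0], 0.2], [[0, 0, 0], [0, 0, 0], 0.2], [[0, 0, 0], [0, 0, 0], 0.2], [[0, 0, 0], [0, 0, 0], 0.2], [[0, 0, 0], [0, 0, 0], 0.2]], squeeze=25)

```text
t: 6.45
tcp_pos: [447.3, 187.5, 72.0]
ee_rot: [179.9, -0.0, 89.6]
wrist_force: [-0.5, 0.1, 5.8]
finger_gap: 61.9
finger_force: 27.8
```

Emit:
carry_out(motion=[[[0, 0, -0.08], [0, 0, 0], 0.2], [[0, 0, -0.12], [0, 0, 0], 0.2], [[0, 0, -0.12], [0, 0, -0.05], 0.2], [[0, 0, 0], [0, 0, -0.055], 0.2], [[0, 0, 0], [0, 0, -0.055], 0.2], [[0, 0, 0], [0, 0, -0.055], 0.2], [[0, 0, 0], [0, 0, -0.055], 0.2], [[0, 0, 0], [0, 0, -0.055], 0.2], [[0, 0, 0], [0, 0, -0.055], 0.2], [[0, 0, 0], [0, 0, -0.055], 0.2], [[0, 0, 0], [0, 0, -0.055], 0.2], [[0, 0, 0], [0, 0, -0.055], 0.2]])

```text
t: 7.95
tcp_pos: [446.8, 187.3, 151.0]
ee_rot: [-180.0, -0.0, -171.9]
wrist_force: [0.0, 0.0, -0.6]
finger_gap: 62.0
finger_force: 27.6
```

Emit:
carry_out(motion=[[[0, 0, 0], [0, 0, -0.055], 0.2], [[0, 0, 0], [0, 0, -0.055], 0.2], [[0, 0, 0], [0, 0, 0], 0.2]])

```text
t: 8.32
tcp_pos: [446.8, 187.3, 151.1]
ee_rot: [180.0, -0.0, -152.5]
wrist_force: [0.4, 0.0, -0.3]
finger_gap: 61.9
finger_force: 27.6
```

```bash
python3 - <<'E'
from h import *
np.set_printoptions(precision=2,suppress=True)
for i in range(3):
    o=sensors.observe();print(o['tcp_pos'],o['ee_rot'],o['finger_gap'],o['q'])
d=shot('scene','s2.png')
E
```

```text
[446.83 187.25 151.07] [ 180.     -0.04 -152.52] 61.925650298780084 [ 22.74  -4.16 -16.01  78.18  -0.    -4.74]
[446.83 187.25 151.07] [ 180.     -0.04 -152.52] 61.925650298780084 [ 22.74  -4.16 -16.01  78.18  -0.    -4.74]
[446.83 187.25 151.07] [ 180.     -0.04 -152.52] 61.925650298780084 [ 22.74  -4.16 -16.01  78.18  -0.    -4.74]
```

Emit:
carry_out(motion=[[[-0.086, -0.036, 0], [0, 0, 0], 0.2], [[-0.086, -0.036, 0], [0, 0, 0], 0.2], [[-0.086, -0.036, 0], [0, 0, 0], 0.2], [[-0.086, -0.036, 0], [0, 0, 0], 0.2], [[-0.086, -0.036, 0], [0, 0, 0], 0.2], [[-0.086, -0.036, 0], [0, 0, 0], 0.2], [[-0.086, -0.036, 0], [0, 0, 0], 0.2], [[0, 0, 0.1], [0, 0, 0], 0.2], [[0, 0, 0.1], [0, 0, 0], 0.2], [[0, 0, 0], [0, 0, 0], 0.2]])

```text
t: 9.62
tcp_pos: [608.4, 200.6, 99.0]
ee_rot: [180.0, -0.2, -152.6]
wrist_force: [-0.6, 0.1, -0.4]
finger_gap: 61.9
finger_force: 27.5
```

```bash
python3 - <<'E'
from h import *
d=shot('wrist','w3.png');e=shot('scene','s3.png')
a=cv2.resize(d['color'],(400,300));b=cv2.resize(e['color'][190:310,180:340],(400,300),interpolation=2)
cv2.imwrite('pics/m3.png',np.hstack([a,b])[:,:,::-1])
print(sensors.observe()['tcp_pos'])
E
```

```text
[609.62195908 201.097143   101.93166383]
```

View pics/m3.png

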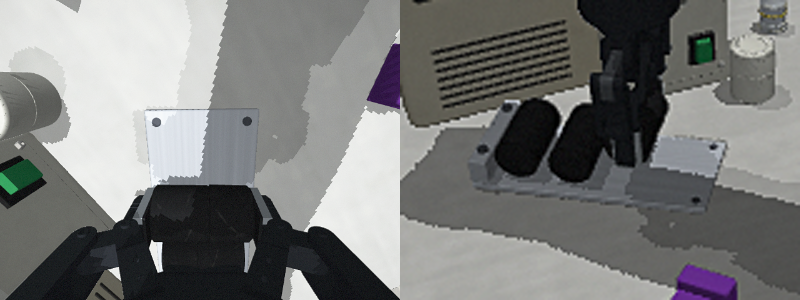

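The left half (wrist) shows the held canister centred over the plate and square to it. The right half (scene) shows B and A clear ahead of it. I lower it now.

Emit:
carry_out(motion=[[[0, 0, 0.045], [0, 0, 0], 0.2], [[0, 0, 0.032], [0, 0, 0], 0.2], [[0, 0, 0.012], [0, 0, 0], 0.2], [[0, 0, 0], [0, 0, 0], 0.2], [[0, 0, 0], [0, 0, 0], 0.2]])

```text
t: 10.35
tcp_pos: [609.7, 201.1, 79.4]
ee_rot: [-180.0, 0.0, -152.5]
wrist_force: [-0.0, -0.4, -0.3]
finger_gap: 61.6
finger_force: 27.5
```

Emit:
carry_out(motion=[[[-0.012, 0, 0.004], [0, 0, 0], 0.2], [[-0.012, 0, 0], [0, 0, 0], 0.2], [[-0.012, 0, 0], [0, 0, 0], 0.2], [[-0.01, 0, 0], [0, 0, 0], 0.2], [[-0.008, 0, 0], [0, 0, 0], 0.2], [[-0.006, 0, 0], [0, 0, 0], 0.2], [[-0.006, 0, 0], [0, 0, 0], 0.2], [[-0.006, 0, 0], [0, 0, 0], 0.2], [[-0.004, 0, 0], [0, 0, 0], 0.2], [[-0.004, 0, 0], [0, 0, 0], 0.2], [[0, 0, 0], [0, 0, 0], 0.2]])

```text
t: 11.72
tcp_pos: [627.0, 210.2, 78.1]
ee_rot: [180.0, -0.0, -152.5]
wrist_force: [-2.6, -1.4, 0.9]
finger_gap: 61.6
finger_force: 27.7
```

Emit:
carry_out(motion=[[[-0.002, 0, 0], [0, 0, 0], 0.2], [[0, 0, 0], [0, 0, 0], 0.2], [[0, 0, 0], [0, 0, 0], 0.2]])

```text
t: 12.1
tcp_pos: [627.2, 210.3, 78.1]
ee_rot: [180.0, -0.1, -152.5]
wrist_force: [-5.3, -2.6, 1.8]
finger_gap: 61.7
finger_force: 27.8
```

```bash
python3 - <<'E'
from h import *
d=shot('wrist');e=shot('scene');t=shot('top')
a=cv2.resize(t['color'][130:220,260:340],(355,400),interpolation=2);b=cv2.resize(e['color'][200:290,190:290],(444,400),interpolation=2)
cv2.imwrite('pics/m4.png',np.hstack([a,b])[:,:,::-1])
print(sensors.observe()['tcp_pos'])
E
```

```text
[627.18022982 210.26194452  78.09533721]
```

View pics/m4.png

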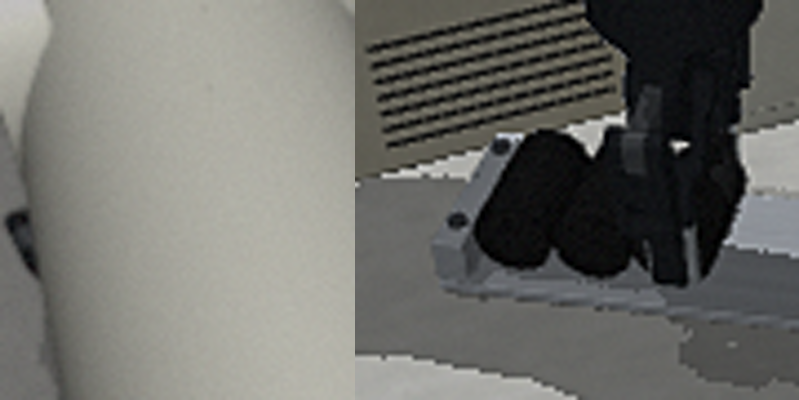

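The row is shut against the stop: the contact is stiff, at about 6 N. In the scene crop all three canisters sit in line at the stop (the top view is blocked by the arm). I ease off slightly, release and lift.

Emit:
carry_out(motion=[[[0.003, 0, 0.001], [0, 0, 0], 0.2], [[0, 0, 0], [0, 0, 0], 0.2], [[0, 0, 0], [0, 0, 0], 0.6], [[0, 0, 0], [0, 0, 0], 0.7], [[0, 0, 0], [0, 0, 0], 0.75], [[0, 0, 0], [0, 0, 0], 0.75], [[0, 0, -0.04], [0, 0, 0], 0.75], [[0, 0, -0.08], [0, 0, 0], 0.75], [[0, 0, -0.12], [0, 0, 0], 0.75], [[0.05, 0, -0.12], [0, 0, 0], 0.75], [[0.1, 0, -0.06], [0, 0, 0], 0.75], [[0, 0, 0], [0, 0, 0], 0.75]])

```text
t: 13.75
tcp_pos: [593.8, 192.6, 186.6]
ee_rot: [-180.0, 0.3, -152.5]
wrist_force: [-0.2, 1.0, -0.9]
finger_gap: 74.6
finger_force: 0.0
```

```bash
python3 - <<'E'
from h import *
np.set_printoptions(precision=1,suppress=True)
o=sensors.observe();print(o['tcp_pos'],o['ee_rot'])
d=shot('wrist','w5.png');e=shot('scene','s5.png')
a=cv2.resize(d['color'],(400,300));b=cv2.resize(e['color'][190:310,180:340],(400,300),interpolation=2)
cv2.imwrite('pics/m5.png',np.hstack([a,b])[:,:,::-1])
E
```

```text
[593.8 192.6 186.6] [-180.     0.3 -152.5]
```

View pics/m5.png

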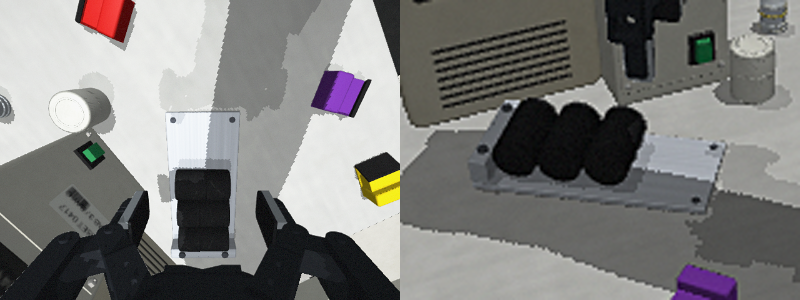

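The left half shows the three canisters touching in a row down to the stop, centred on the plate. The right half confirms they're all seated. Next, the chock.

Emit:
carry_out(motion=[[[0.1045, -0.007, 0], [0, 0, 0], 0.7], [[0.1045, -0.007, 0], [0, 0, 0], 0.7], [[0.1045, -0.007, 0], [0, 0, 0], 0.7], [[0.1045, -0.007, 0], [0, 0, 0], 0.7], [[0.1045, -0.007, 0], [0, 0, 0], 0.7], [[0.1045, -0.007, 0], [0, 0, 0], 0.7], [[0.1045, -0.007, 0.05], [0, 0, 0], 0.7], [[0.1045, -0.007, 0.1], [0, 0, 0], 0.7], [[0, 0, 0.1], [0, 0, 0.042], 0.7], [[0, 0, 0.05], [0, 0, 0.041], 0.7], [[0, 0, 0], [0, 0, 0], 0.7]])

```text
t: 15.22
tcp_pos: [414.7, 83.8, 106.9]
ee_rot: [180.0, -0.1, -167.3]
wrist_force: [-0.1, -0.2, 0.4]
finger_gap: 72.6
finger_force: 0.0
```

```bash
python3 - <<'E'
from h import *
np.set_printoptions(precision=1,suppress=True)
o=sensors.observe();print(o['tcp_pos'],o['ee_rot'])
w=shot('wrist','w6.png')
# grey block top: project expected corners, then find lavender-grey mask near
c=w['color'].astype(int);pr=np.array(proj(w,(413.1,83,28)));print('expected block px',pr)
m=((c[...,2]-c[...,0]>8)&(c.max(2)>90)).astype(np.uint8)
m=cv2.morphologyEx(m,cv2.MORPH_OPEN,np.ones((3,3)))
n,l,st,ce=cv2.connectedComponentsWithStats(m)
for i in range(1,n):
    if st[i,4]>300:
        k=cv2.findContours((l==i).astype(np.uint8),0,2)[0][0];q=cv2.minAreaRect(k)
        b=[onz(w,*p,28) for p in cv2.boxPoints(q)]
        print(st[i],np.round(q[0]),np.mean(b,0)[:2],np.linalg.norm(b[0]-b[1]),np.linalg.norm(b[1]-b[2]),[np.degrees(np.arctan2(*(b[j]-b[j+1])[1::-1])) for j in(0,1)])
d=w['color'][int(max(0,pr[1]-140)):int(pr[1]+140),int(pr[0]-190):int(pr[0]+190)]
cv2.imwrite('pics/m6.png',cv2.resize(d,(760,560),interpolation=2)[:,:,::-1])
E
```

```text
[414.7  83.8 106.9] [ 180.    -0.1 -167.3]
expected block px [321.5 300.2]
[ 279  280   81   55 3824] [319. 307.] [417.3  82.7] 37.2333784563315 29.17642924666077 [np.float64(-77.43080840614323), np.float64(-165.54785748834348)]
```

Emit:
carry_out(motion=[[[0, -0.002, 0.05], [0, 0, 0], 0.7], [[0, 0, 0.05], [0, 0, 0], 0.7], [[0, 0, 0.03], [0, 0, 0], 0.7], [[0, 0, 0], [0, 0, 0], 0.7], [[0, 0, 0], [0, 0, 0], -0.3], [[0, 0, 0], [0, 0, 0], -0.3], [[0, 0, 0], [0, 0, 0], -0.3], [[0, 0, 0], [0, 0, 0], -0.3], [[0, 0, 0], [0, 0, 0], -0.3], [[0, 0, 0], [0, 0, 0], -0.3], [[0, 0, 0], [0, 0, 0], -0.3], [[0, 0, 0], [0, 0, 0], -0.3]], squeeze=30)

```text
t: 16.77
tcp_pos: [415.4, 83.4, 75.9]
ee_rot: [-180.0, 0.1, -167.4]
wrist_force: [-1.5, -0.8, 6.0]
finger_gap: 39.7
finger_force: 31.2
```

Emit:
carry_out(motion=[[[0, 0, -0.06], [0, 0, 0], -0.3], [[0, 0, -0.1], [0, 0, 0], -0.3], [[0, 0, -0.12], [0, 0, -0.042], -0.3], [[0, 0, 0], [0, 0, -0.041], -0.3], [[-0.1, 0.008, 0], [0, 0, 0], -0.3], [[-0.105, 0.009, 0], [0, 0, 0], -0.3], [[-0.105, 0.009, 0], [0, 0, 0], -0.3], [[-0.105, 0.008, 0], [0, 0, 0], -0.3], [[-0.105, 0.008, 0], [0, 0, 0], -0.3], [[-0.102, 0.008, 0], [0, 0, 0], -0.3], [[-0.1, 0.008, 0], [0, 0, 0], -0.3], [[0, 0, 0], [0, 0, 0], -0.3]])

```text
t: 18.27
tcp_pos: [569.1, 180.3, 145.3]
ee_rot: [180.0, -0.0, -152.4]
wrist_force: [-1.2, -0.3, -1.7]
finger_gap: 39.6
finger_force: 30.6
```

```bash
python3 - <<'E'
from h import *
np.set_printoptions(precision=2,suppress=True)
o=sensors.observe();print(o['tcp_pos'],o['ee_rot'],o['finger_gap'],o['wrist_force'])
s=dict(np.load('pics/s5.npz'));w=dict(np.load('pics/w5.npz'))
# C centre check from w5 & s5: outer rim of row black blob
for n,d,b in(('w',w,(260,240,400,400)),('s',s,(200,225,290,270))):
    m=(d['color'].max(2)<70).astype(np.uint8);x0,y0,x1,y1=b
    k=max(cv2.findContours(m[y0:y1,x0:x1],0,2)[0],key=cv2.contourArea)[:,0]+[x0,y0]
    r_=cv2.minAreaRect(k.astype(np.float32));print(n,r_,k[k[:,1].argmin()])
    if n=='w':
        for z in (24.4,): print([onz(d,*p,z)[:2] for p in cv2.boxPoints(r_)])
E
```

```text
[569.14 180.28 145.29] [ 179.99   -0.03 -152.42] 39.555486723469684 [-1.21 -0.33 -1.7 ]
w ((324.0, 334.5), (129.0, 88.0), 90.0) [331 270]
[array([626.05, 174.39]), array([596.88, 230.49]), array([697.78, 288.37]), array([731.32, 223.82])]
s ((246.10348510742188, 246.3789520263672), (62.97821807861328, 33.14531326293945), 3.6522226333618164) [231 229]
```

Emit:
carry_out(motion=[[[0, 0, 0.08], [0, 0, 0], -0.3], [[0, 0, 0.08], [0, 0, 0], -0.3], [[0, 0, 0.05], [0, 0, 0], -0.3], [[0, 0, 0.024], [0, 0, 0], -0.3], [[0, 0, 0.008], [0, 0, 0], -0.3], [[0, 0, 0], [0, 0, 0], -0.3], [[0, 0, 0], [0, 0, 0], -0.3]])

```text
t: 19.15
tcp_pos: [568.7, 179.7, 85.5]
ee_rot: [-180.0, 0.0, -152.5]
wrist_force: [0.0, -1.2, -2.2]
finger_gap: 39.5
finger_force: 30.6
```

Emit:
carry_out(motion=[[[0, 0, 0.008], [0, 0, 0], -0.3], [[0, 0, 0.004], [0, 0, 0], -0.3], [[0, 0, 0], [0, 0, 0], -0.3]])

```text
t: 19.52
tcp_pos: [568.5, 179.6, 82.0]
ee_rot: [-180.0, 0.0, -152.5]
wrist_force: [-1.2, -0.1, -0.3]
finger_gap: 39.4
finger_force: 30.8
```

Emit:
carry_out(motion=[[[-0.012, 0, 0], [0, 0, 0], -0.3], [[-0.012, 0, 0], [0, 0, 0], -0.3], [[-0.01, 0, 0], [0, 0, 0], -0.3], [[-0.008, 0, 0], [0, 0, 0], -0.3], [[-0.006, 0, 0], [0, 0, 0], -0.3], [[0, 0, 0], [0, 0, 0], -0.3]])

```text
t: 20.27
tcp_pos: [579.3, 185.3, 82.0]
ee_rot: [-180.0, 0.0, -152.5]
wrist_force: [-1.0, 0.0, 3.3]
finger_gap: 39.2
finger_force: 31.1
```

Emit:
carry_out(motion=[[[-0.004, 0, 0], [0, 0, 0], -0.3], [[0, 0, 0], [0, 0, 0], -0.3], [[0, 0, 0], [0, 0, 0], -0.3]])

```text
t: 20.65
tcp_pos: [580.0, 185.6, 82.0]
ee_rot: [-180.0, 0.0, -152.5]
wrist_force: [-1.4, -1.6, 4.2]
finger_gap: 39.4
finger_force: 31.2
```

Emit:
carry_out(motion=[[[-0.003, 0, 0], [0, 0, 0], -0.3], [[0, 0, 0], [0, 0, 0], -0.3], [[0, 0, 0], [0, 0, 0], -0.3]])

```text
t: 21.02
tcp_pos: [580.6, 186.0, 82.0]
ee_rot: [-180.0, 0.0, -152.5]
wrist_force: [-1.5, -0.9, 5.5]
finger_gap: 39.3
finger_force: 31.3
```

Emit:
carry_out(motion=[[[-0.002, 0, -0.003], [0, 0, 0], -0.3], [[0, 0, 0], [0, 0, 0], -0.3], [[0, 0, 0], [0, 0, 0], -0.3]])

```text
t: 21.4
tcp_pos: [581.0, 186.2, 82.2]
ee_rot: [180.0, -0.0, -152.5]
wrist_force: [-0.7, 0.2, -1.4]
finger_gap: 39.6
finger_force: 30.7
```

Emit:
carry_out(motion=[[[-0.002, 0, 0], [0, 0, 0], -0.3], [[0, 0, 0], [0, 0, 0], -0.3], [[0, 0, 0], [0, 0, 0], -0.3]])

```text
t: 21.78
tcp_pos: [581.5, 186.5, 82.6]
ee_rot: [-180.0, 0.0, -152.5]
wrist_force: [-0.8, -1.2, -1.6]
finger_gap: 39.4
finger_force: 30.7
```

Emit:
carry_out(motion=[[[-0.002, 0, 0], [0, 0, 0], -0.3], [[0, 0, 0], [0, 0, 0], -0.3], [[0, 0, 0], [0, 0, 0], -0.3]])

```text
t: 22.15
tcp_pos: [582.0, 186.7, 82.6]
ee_rot: [180.0, 0.0, -152.5]
wrist_force: [0.2, -0.2, -1.7]
finger_gap: 39.2
finger_force: 30.7
```

Now just off the plate and still no contact with the canister. I keep creeping.

Emit:
carry_out(motion=[[[-0.002, 0, 0], [0, 0, 0], -0.3], [[0, 0, 0], [0, 0, 0], -0.3], [[0, 0, 0], [0, 0, 0], -0.3]])

```text
t: 22.52
tcp_pos: [582.4, 186.9, 82.6]
ee_rot: [180.0, -0.0, -152.5]
wrist_force: [0.1, 0.2, -1.9]
finger_gap: 39.3
finger_force: 30.7
```

Emit:
carry_out(motion=[[[-0.002, 0, 0], [0, 0, 0], -0.3], [[0, 0, 0], [0, 0, 0], -0.3], [[0, 0, 0], [0, 0, 0], -0.3]])

```text
t: 22.9
tcp_pos: [582.8, 187.2, 82.6]
ee_rot: [180.0, -0.0, -152.5]
wrist_force: [-0.1, 0.6, -1.6]
finger_gap: 39.3
finger_force: 30.7
```

Emit:
carry_out(motion=[[[-0.002, 0, 0], [0, 0, 0], -0.3], [[0, 0, 0], [0, 0, 0], -0.3], [[0, 0, 0], [0, 0, 0], -0.3]])

```text
t: 23.28
tcp_pos: [583.3, 187.3, 82.6]
ee_rot: [180.0, -0.0, -152.5]
wrist_force: [-0.1, -0.2, -2.2]
finger_gap: 39.7
finger_force: 30.7
```

Emit:
carry_out(motion=[[[-0.003, 0, 0], [0, 0, 0], -0.3], [[0, 0, 0], [0, 0, 0], -0.3], [[0, 0, 0], [0, 0, 0], -0.3]])

```text
t: 23.65
tcp_pos: [583.9, 187.7, 82.6]
ee_rot: [180.0, -0.0, -152.5]
wrist_force: [-1.0, -0.1, -0.8]
finger_gap: 39.2
finger_force: 30.7
```

Emit:
carry_out(motion=[[[-0.002, 0, 0], [0, 0, 0], -0.3], [[0, 0, 0], [0, 0, 0], -0.3], [[0, 0, 0], [0, 0, 0], -0.3]])

```text
t: 24.02
tcp_pos: [584.3, 187.9, 82.6]
ee_rot: [-180.0, -0.0, -152.5]
wrist_force: [-0.5, 0.3, -1.8]
finger_gap: 39.6
finger_force: 30.6
```

Emit:
carry_out(motion=[[[-0.002, 0, 0], [0, 0, 0], -0.3], [[0, 0, 0], [0, 0, 0], -0.3], [[0, 0, 0], [0, 0, 0], -0.3]])

```text
t: 24.4
tcp_pos: [584.7, 188.1, 82.5]
ee_rot: [180.0, -0.0, -152.5]
wrist_force: [-2.0, -0.5, -2.7]
finger_gap: 39.5
finger_force: 30.6
```

Emit:
carry_out(motion=[[[-0.002, 0, 0], [0, 0, 0], -0.3], [[0, 0, 0], [0, 0, 0], -0.3], [[0, 0, 0], [0, 0, 0], -0.3]])

```text
t: 24.78
tcp_pos: [585.2, 188.4, 82.6]
ee_rot: [180.0, -0.0, -152.5]
wrist_force: [-0.7, -1.8, -2.3]
finger_gap: 39.6
finger_force: 30.5
```

```bash
python3 - <<'E'
from h import *
d=shot('wrist','w7.png');e=shot('scene','s7.png')
a=cv2.resize(d['color'][200:440,160:480],(400,300),interpolation=2);b=cv2.resize(e['color'][215:290,200:300],(400,300),interpolation=2)
cv2.imwrite('pics/m7.png',np.hstack([a,b])[:,:,::-1])
E
```

```text
(no output)
```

View pics/m7.png

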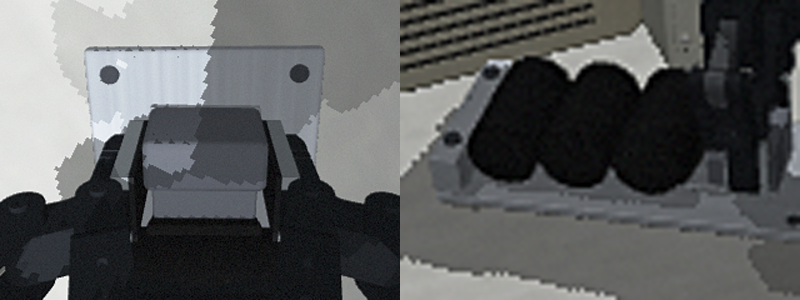

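The scene crop shows the row shut with the chock right at the third canister. The wrist crop shows the block held square and centred between the plate's edges. One more light step to confirm contact.

Emit:
carry_out(motion=[[[-0.002, 0, 0], [0, 0, 0], -0.3], [[0, 0, 0], [0, 0, 0], -0.3], [[0, 0, 0], [0, 0, 0], -0.3]])

```text
t: 25.25
tcp_pos: [585.8, 188.7, 82.7]
ee_rot: [-180.0, 0.0, -152.5]
wrist_force: [-2.0, -1.4, -2.3]
finger_gap: 39.4
finger_force: 30.5
```

Emit:
carry_out(motion=[[[-0.001, 0, 0], [0, 0, 0], -0.3], [[0, 0, 0], [0, 0, 0], -0.3], [[0, 0, 0], [0, 0, 0], -0.3]])

```text
t: 25.62
tcp_pos: [586.0, 188.8, 82.6]
ee_rot: [-180.0, 0.0, -152.5]
wrist_force: [-3.0, -1.4, -2.5]
finger_gap: 39.4
finger_force: 30.5
```

Contact is about 3 N. I seat the chock on the plate, release and lift.

Emit:
carry_out(motion=[[[0, 0, 0.003], [0, 0, 0], -0.3], [[0, 0, 0], [0, 0, 0], -0.3], [[0, 0, 0], [0, 0, 0], 0.1], [[0, 0, 0], [0, 0, 0], 0.3], [[0, 0, 0], [0, 0, 0], 0.4], [[0, 0, 0], [0, 0, 0], 0.4], [[0, 0, 0], [0, 0, 0], 0.4], [[0, 0, -0.05], [0, 0, 0], 0.4], [[0, 0, -0.1], [0, 0, 0], 0.4], [[0, 0, -0.15], [0, 0, 0], 0.4], [[0.05, 0, -0.1], [0, 0, 0], 0.4], [[0.1, 0, 0], [0, 0, 0], 0.4]])

```text
t: 27.12
tcp_pos: [553.6, 171.7, 185.3]
ee_rot: [-180.0, 0.3, -152.4]
wrist_force: [-1.0, -0.5, 0.6]
finger_gap: 59.9
finger_force: 0.0
```

Emit:
carry_out(motion=[[[0.15, 0, 0], [0, 0, 0], 0.4], [[0.15, 0, 0], [0, 0, 0], 0.4], [[0.15, 0, 0], [0, 0, 0], 0.4], [[0, 0, 0], [0, 0, 0], 0.4]])

```text
t: 27.62
tcp_pos: [451.7, 118.7, 183.3]
ee_rot: [-180.0, 0.1, -152.5]
wrist_force: [1.0, -0.3, 0.8]
finger_gap: 59.8
finger_force: 0.0
```

```bash
python3 - <<'E'
from h import *
np.set_printoptions(precision=1,suppress=True)
o=sensors.observe();print(o['t'],o['tcp_pos'],o['wrist_force'])
t=shot('top','t8.png');s=shot('scene','s8.png')
u=np.array([.887,.462]);v=np.array([-.462,.887]);O=np.array([640.4,217.5])
def pl(p):return np.array([(p[:2]-O)@u,(p[:2]-O)@v])
for n,d,b in(('top',t,(255,125,335,225)),('scene',s,(205,220,310,275))):
    x0,y0,x1,y1=b;m=(d['color'][y0:y1,x0:x1].max(2)<60).astype(np.uint8)
    for k in cv2.findContours(m,0,2)[0]:
        if cv2.contourArea(k)>60:
            q=cv2.minAreaRect(k+np.array([x0,y0]));print(n,q[0],q[1],[pl(onz(d,*p,24.4)) for p in cv2.boxPoints(q.__class__(q))] )
    c=d['color'].astype(int)
E
```

```text
27.625 [451.7 118.7 183.3] [ 1.  -0.3  0.8]
top (296.2210693359375, 182.74075317382812) (85.96688079833984, 29.066495895385742) [array([77.1, 33.6]), array([ 79.7, -30.5]), array([-112.3,  -31.5]), array([-113.7,   31.1])]
top (329.0000305175781, 137.00001525878906) (14.310833930969238, 7.155416965484619) [array([ 50.9, -94. ]), array([  61. , -106.9]), array([  35.3, -125.7]), array([  25.2, -112.7])]
top (307.3000183105469, 127.90000915527344) (29.96331024169922, 10.28591251373291) [array([102.8, -47.1]), array([117.6, -65.6]), array([  63.4, -105.2]), array([ 48.8, -86.5])]
scene (257.3852233886719, 247.26226806640625) (80.12415313720703, 32.14019012451172) [array([71.4, 53.7]), array([103.9, -48.4]), array([-69.2, -52.7]), array([-86.3,  47.8])]
```

```bash
python3 - <<'E'
from h import *
np.set_printoptions(precision=1,suppress=True)
a=np.load('pics/s5.npz')['color'].astype(int);b=np.load('pics/s8.npz')['color'].astype(int)
for nm,(x0,y0,x1,y1) in dict(A=(212,225,240,265),B=(238,225,258,265),C=(255,230,280,265),eyep=(440,200,460,236),white=(310,203,332,233),obj=(320,182,338,203)).items():
    print(nm,np.abs(a-b)[y0:y1,x0:x1].mean().round(1))
w=shot('wrist','w8.png');c=w['color'].astype(int)
u=np.array([.887,.462]);v=np.array([-.462,.887]);O=np.array([640.4,217.5])
print('exp block px',proj(w,(584,187.8,34)),'C',proj(w,(629,211,24)))
m=((c[...,2]-c[...,0]>8)&(c.max(2)>60)).astype(np.uint8)
n,l,st,ce=cv2.connectedComponentsWithStats(m)
for i in range(1,n):
    if st[i,4]>150:print(st[i],ce[i])
s=dict(np.load('pics/s8.npz'))
# dark profile along the line through axis centres on the scene, height 24+6
for x in range(-55,75,4):
    p=O+u*x; q=proj(s,(*p,24.4)); print(x,s['color'][int(round(q[1])),int(round(q[0]))].max(),end=' | ')
E
```

```text
A 16.4
B 8.5
C 17.8
eyep 5.0
white 6.1
obj 6.7
exp block px (np.float64(323.6288217249077), np.float64(422.9893521721981)) C (np.float64(323.41287913261135), np.float64(458.64605473146486))
[218 301  31  57 359] [231.7 328.5]
[ 470  319   70   52 2354] [503.8 344.3]
[ 274  365  100   65 4311] [322.7 394.7]
[  0 367  40  35 637] [ 17.5 381.9]
[168 427  26  35 460] [180.1 444.6]
-55 60 | -51 66 | -47 63 | -43 65 | -39 28 | -35 12 | -31 11 | -27 11 | -23 11 | -19 13 | -15 11 | -11 15 | -7 25 | -3 31 | 1 28 | 5 20 | 9 18 | 13 19 | 17 22 | 21 24 | 25 26 | 29 26 | 33 26 | 37 28 | 41 23 | 45 12 | 49 20 | 53 22 | 57 22 | 61 25 | 65 28 | 69 28 | 73 28 |
```

```bash
python3 - <<'E'
from h import *
S={k:dict(np.load(f'pics/{k}.npz')) for k in('s5','s8')}
for k,d in S.items():
    m=d['color'].max(2)<62
    print(k,'top rows',[int(np.argmax(m[222:270,x])+222) for x in range(218,282,4)])
    print(k,'bot rows',[int(271-np.argmax(m[222:272,x][::-1])) for x in range(218,282,4)])
    print(k,'left cols',[int(np.argmax(m[y,200:260])+200) for y in range(232,262,3)])
d=S['s8'];print('mm/px', [proj(d,p) for p in((694,246,24),(698,248,24),(694,246,28))])
g=lambda d:cv2.GaussianBlur((d['color'].max(2)<62).astype(np.float32),(3,3),0)
for nm,(x0,y0,x1,y1) in dict(A=(205,222,245,268),B=(230,222,265,272),C=(250,225,285,275)).items():
    print(nm,cv2.phaseCorrelate(g(S['s5'])[y0:y1,x0:x1].copy(),g(S['s8'])[y0:y1,x0:x1].copy()))
E
```

```text
s5 top rows [223, 222, 222, 224, 223, 222, 235, 232, 231, 232, 235, 235, 233, 233, 234, 241]
s5 bot rows [256, 258, 260, 260, 256, 259, 261, 262, 260, 259, 262, 263, 263, 260, 251, 241]
s5 left cols [200, 209, 223, 222, 220, 218, 211, 217, 218, 215]
s8 top rows [223, 222, 222, 224, 223, 222, 235, 232, 231, 232, 235, 235, 229, 233, 230, 229]
s8 bot rows [256, 266, 260, 267, 256, 268, 262, 262, 260, 259, 262, 271, 263, 261, 256, 260]
s8 left cols [200, 209, 223, 222, 220, 218, 211, 215, 217, 217]
mm/px [(np.float64(230.56450835321112), np.float64(243.83904268740872)), (np.float64(228.4756766435915), np.float64(243.58293535353366)), (np.float64(230.31271387780092), np.float64(242.2819363384955))]
A ((0.09299317425340448, 0.26787387990792766), 0.9729189465443293)
B ((-0.05899196036759946, 0.08417171398668089), 1.0389095396465726)
C ((-0.09008824844212882, 0.5162401060467694), 0.7619804686970181)
```

```bash
python3 - <<'E'
from h import *
u=np.array([.887,.462]);O=np.array([640.4,217.5])
w=dict(np.load('pics/w8.npz'));c=w['color']
for r0 in range(356,480,3):
    f=lambda z:((onz(w,322,r0,z)[:2]-O)@u).round(1)
    print(r0,c[r0,314:331].max(2).mean().round(),'z6',f(6),'z30',f(30),'z34',f(34),'z43',f(42.8))
print(w['pose'][:3,3].round())
E
```

```text
Traceback (most recent call last):
numpy.exceptions.AxisError: axis 2 is out of bounds for array of dimension 2
```

```bash
python3 - <<'E'
from h import *
u=np.array([.887,.462]);O=np.array([640.4,217.5])
w=dict(np.load('pics/w8.npz'));c=w['color']
for r0 in range(356,480,3):
    f=lambda z:((onz(w,322,r0,z)[:2]-O)@u).round(1)
    print(r0,c[r0,314:331].max(1).mean().round(),f(6),f(30),f(34),f(42.8))
print(w['pose'][:3,3].round())
E
```

```text
356 142.0 -106.5 -124.7 -127.7 -134.4
359 141.0 -103.5 -122.0 -125.0 -131.8
362 116.0 -100.5 -119.2 -122.4 -129.2
365 86.0 -97.4 -116.5 -119.7 -126.7
368 136.0 -94.4 -113.7 -117.0 -124.0
371 150.0 -91.3 -110.9 -114.2 -121.4
374 151.0 -88.2 -108.1 -111.5 -118.8
377 150.0 -85.1 -105.3 -108.7 -116.1
380 118.0 -81.9 -102.5 -105.9 -113.4
383 118.0 -78.7 -99.6 -103.1 -110.8
386 120.0 -75.6 -96.7 -100.3 -108.0
389 78.0 -72.3 -93.8 -97.4 -105.3
392 55.0 -69.1 -90.9 -94.6 -102.6
395 56.0 -65.9 -88.0 -91.7 -99.8
398 55.0 -62.6 -85.0 -88.8 -97.0
401 56.0 -59.3 -82.0 -85.8 -94.2
404 56.0 -56.0 -79.0 -82.9 -91.4
407 56.0 -52.6 -76.0 -79.9 -88.5
410 55.0 -49.2 -73.0 -76.9 -85.6
413 87.0 -45.8 -69.9 -73.9 -82.8
416 95.0 -42.4 -66.8 -70.9 -79.8
419 96.0 -39.0 -63.7 -67.8 -76.9
422 93.0 -35.5 -60.6 -64.8 -74.0
425 93.0 -32.0 -57.4 -61.7 -71.0
428 84.0 -28.5 -54.3 -58.6 -68.0
431 18.0 -25.0 -51.1 -55.4 -65.0
434 22.0 -21.4 -47.8 -52.2 -61.9
437 18.0 -17.8 -44.6 -49.1 -58.9
440 20.0 -14.2 -41.3 -45.9 -55.8
443 21.0 -10.5 -38.0 -42.6 -52.7
446 22.0 -6.9 -34.7 -39.4 -49.6
449 19.0 -3.2 -31.4 -36.1 -46.4
452 20.0 0.6 -28.0 -32.8 -43.3
455 22.0 4.3 -24.6 -29.4 -40.1
458 22.0 8.1 -21.2 -26.1 -36.8
461 22.0 11.9 -17.8 -22.7 -33.6
464 22.0 15.8 -14.3 -19.3 -30.3
467 20.0 19.6 -10.8 -15.9 -27.0
470 21.0 23.5 -7.3 -12.4 -23.7
473 20.0 27.5 -3.7 -8.9 -20.4
476 22.0 31.4 -0.2 -5.4 -17.0
479 20.0 35.4 3.4 -1.9 -13.6
[380.  82. 253.]
```

```bash
python3 -c "
from h import *
print(r.close_job())"
```

```text
the job is handed in; nothing more can be done
None
```

I handed the job in with all three canisters closed up against the end stop and the chock seated on the plate, its ramp snug on the third canister (about 3 N at contact before release); everything is let go, the bystanders were left alone, and no verdict came back.

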